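# Close the thinner can with its hung stopper

### The job

Take the tapered stopper off its keyhole screw on the little rack (lift it, then draw it off over the screw head) and set it fully into the raised white collar of the can's slanted neck. Then press stopper and collar down together until they reach the firm stop, without ramming, and let go. Leave the flat cap hanging on the other screw, and leave the glue bottle, the jar, the wood offcut, the brush and the screwdriver where they are.

Things in the scene. Friction and masses are not known exactly. Their poses are not given: they have to be found in the camera images.
- rack: Fixed wooden rack: a level rail (210 mm long, 30 mm high, 16 mm thick, top at 127 mm) on two end legs, carrying two identical long steel screws. Origin on the table under the rail's middle; y runs along the rail, z up. The screws point along its -x, roughly to the robot.
- rack_screws (a point): Point midway between the two screws, in the plane where the plates hang, 112 mm above the table; axes as the rack's. The screws are at y = +50 and -50 mm: shank 6 mm, head 12 mm across, 3 mm thick, at x = -4.5 to -7.5 mm. A spacer 16 mm across stands behind the plate from x = +4.5 mm to the rail's front face at x = +26.5 mm.
- stopper_mid (a point): Stopper, 95 mm tall, 80-170 g, hung upright on either screw. Point on its axis, half-way up; z up its axis. Black taper, z = -47.5 to -19.5 mm, 22.6 mm across at the tip, 26 at its top; steel flange 37 mm across, 5 thick; above it a steel tab 6 mm thick (x), 30 wide (y), up to z = +47.5. The tab's top 22 mm is solid. Grip it across the 30 mm width.
- stopper_hole (a point): Centre of the keyhole's entry hole in the stopper's tab, 3 mm above stopper_mid, same axes. The hole is 17 mm wide and high; a slot 8 mm wide rises from it to 22.5 mm above this point. As hung, the screw's shank lies at the slot's top, so the stopper must rise 19.5 mm to bring the hole over the head.
- stopper_seat (a point): Point on the stopper's axis at the underside of its flange, 28 mm above the taper's tip, 19.5 mm below stopper_mid; same axes. It meets collar_mouth when the stopper is fully in the collar.
- can: Fixed metal can, 150 by 140 mm, 95 mm tall, with a low handle behind a neck that leans 25 degrees from upright to its front (-x, roughly to the robot). The steel neck is 47 mm outside. Origin at its underside's centre.
- collar_mouth (a point): Centre of the top face of the white sliding collar in the can's neck. z is the neck's axis, pointing out, 25 degrees from upright; y is level. Collar: 38 mm outside, bore 28.4 mm, 26 mm long, hollow and free below it. About 150 to 170 mm above the table; it moves with the collar.
- collar (a joint): How far the white collar has been pushed down into the neck, m: it starts at 0 to 0.003 and its firm stop is at 0.010, where its top stands 1.5 mm above the neck's steel rim. It slides with stiff friction of about 8 N and stays where it is left.
- cap_mid (a point): A bystander: flat disc cap, 42 mm across, 18 mm thick, without a taper, hung on the other screw by the same kind of tab. The point is its centre, half-way up; its top is 40 mm higher.
- glue: A bystander: yellow glue bottle, 52 mm across, 130 mm tall, standing; origin at its underside's centre.
- jar: A bystander: white paint jar, 54 mm across, 75 mm tall, standing; origin at its underside's centre.
- offcut: A bystander: wood offcut 90 by 30 by 20 mm, lying; origin at its underside's centre.
- brush: A bystander: paint brush lying on the table.
- driver: A bystander: screwdriver lying on the table.

How it is judged:
By the outcome, as a careful person would: the job done as asked, in the order asked, and still so for the second after the job is handed in, with the robot touching nothing.
It also fails if it takes over 61 s, if anything falls off the work surface, if the arm or the gripper's body presses on something with over 40 N, if the wrist force passes 120 N, or if a joint passes its speed limit or range.

### The arm

A 6-joint arm with a two-finger parallel gripper is mounted at the origin on the work surface. World frame = base frame: x ahead of the robot, y to its left, z up, the work surface at z = 0. Lengths are in m, angles in rad, forces in N, time in s.
With the tool pointing down it reaches from about 0.425 to 0.95 m from the base axis. Payload 3.5 kg.
Tool frame: the origin (TCP) lies midway between the tips of the shut fingers; the grasp point (between the pads) lies 19 mm behind it; y points along the fingers, x is the direction in which the jaws open and shut, and the axes are right-handed (so a half turn about y gives the same grasp; the last joint's range is limited). The gripper opens to 85 mm and grips with 20 to 120 N. Pads are 22 mm wide; open, the fingers measure 114 mm over their backs; the gripper's body (76 mm by 85 mm) begins 54 mm behind the grasp point. The pads swing forward as they close: fully open they stand 13 mm farther back than shut.
Start: joints at [-1.417, 0.286, 1.577, -0, 1.279, -0.15], TCP at [0.202, -0.644, 0.231] pointing down, gripper open.
Joint ranges: [-2.77, 2.77], [-0.9, 2.22], [0.21, 2.48], [-1.53, 4.67], [0.24, 2.81], [-2.84, 2.84]. Speed limits (rad/s): [2.79, 2.79, 3.14, 3.14, 3.14, 3.14].

### API

Orientations are given as a unit quaternion [x, y, z, w].
In Python, from plant import ctrl, viewer gives the robot as it stands.
- The arm moves only by the tool step_arm, never from a script. Its argument "rows" is a list of rows, each a list of 3 entries, a list of its own where there are three numbers: the turn, a rotation vector about the tool's x, y, z in degrees, then the shift along the tool's x, y, z in mm, then the closure, from 0 (fully open) to 1 (shut). A call has 1 to 10 rows; each row is the pose to reach, as a shift and turn from the pose commanded when the call began, along the tool's axes at that moment; what a row does not reach only later rows make up. A row lasts 1/12 s, in which the tool goes at most 41.7 mm and 7.16 degrees, less where a joint would pass 70% of its speed; a pose out of reach is approached as far as the arm can. A call with a gripper value outside its range is refused whole. The fingers move at their own pace and stop on an object; "newtons" is the grip in N (left out, the last holds). Time passes only in rows, so rows that repeat a pose let the fingers close. It gives the time, the measured TCP pose, the force and the opening at its end, in the units of the state.
- ctrl.get_state(): the state, without advancing time (a new reading comes with each control period).
- viewer.read_camera(name): name is "side" or "top" or "wrist"; returns (picture, depth): 480x640x3 uint8, red, green, blue; 480x640 float32, m along the optical axis (not along the pixel's ray), 0 where there is no reading.
- viewer.calibration(name): a dict with "K" (3x3 intrinsics, pixels), "D" ([k1, k2, p1, p2, k3] as OpenCV has them; the pictures are not rectified), "R" (3x3) and "t" (3): a world point X has camera coordinates R X + t. Camera axes: x right, y down, z forward; pixel columns grow to the right and rows downward; lengths in m; the calibration is good to about 2 mm. A picture is of the moment at which its call begins: read the wrist's pose just before it. calibration takes no time and is no camera call; for the wrist camera it gives the pose at the moment of the call.
- ctrl.sign_off(): hands the job in, once; it reports no verdict.
The state is a dict: "time": time; "qpos": joint angles; "dq": joint speeds; "joint_efforts": joint torques, N m; "eef_pos": TCP position; "tcp_rot": TCP orientation; "contact_force": force on the tool from outside, world axes, zero at the start; "wrist_torque": the same for the moment, N m; "opening": opening from 0.0 (shut) to 1.0 (fully open).
Only numpy, scipy, OpenCV 4.12 (cv2) and the standard library are available. Lean on these libraries where they do the work, as an engineer would, in place of code of your own. Each camera call takes 0.05 s, during which the arm holds its last target.

## Working session

There is one attempt and no reset: what is moved stays moved. The work goes in short steps, Python scripts to look and compute and a tool call to move; the robot and the scene stay as the last step left them, time stands still between calls to the robot, and variables do not carry over. Pictures are saved under pics/ and viewed, and the job is handed in when it is done.

Besides the shell and the picture viewer there is one more tool, called after "Call:" as name(argument=value, ...), one argument or row to a line, values as JSON. step_arm: Moves the arm, as the interface text tells. Its arguments: {"type":"object","properties":{"rows":{"type":"array"},"newtons":{"type":"number"}},"required":["rows"]}

```bash
ls; mkdir -p pics; cat > h.py <<'E'
import numpy as np, cv2
from plant import ctrl, viewer
from scipy.spatial.transform import Rotation as Rn
np.set_printoptions(precision=4,suppress=True)
def snap(name,fn):
    c=viewer.calibration(name); p,d=viewer.read_camera(name)
    cv2.imwrite(f'pics/{fn}.png',p[:,:,::-1]); np.savez(f'pics/{fn}.npz',p=p,d=d,**{k:np.array(c[k]) for k in c})
    return p,d,c
def load(fn):
    z=np.load(f'pics/{fn}.npz'); return z['p'],z['d'],{k:z[k] for k in 'KDRt'}
def ray(c,u,v):
    n=cv2.undistortPoints(np.array([[[u,v]]],float),c['K'],c['D'])[0,0]
    R=np.array(c['R']);t=np.array(c['t']).ravel()
    return -R.T@t, R.T@np.array([n[0],n[1],1.])
def pix3(c,d,u,v):
    o,r=ray(c,u,v); return o+r*d[int(round(v)),int(round(u))]
def cloud(c,d):
    v,u=np.mgrid[0:480,0:640]
    n=cv2.undistortPoints(np.stack([u,v],-1).reshape(-1,1,2).astype(float),c['K'],c['D']).reshape(480,640,2)
    P=np.dstack([n,np.ones((480,640))])*d[...,None]
    return (P-np.array(c['t']).ravel())@np.array(c['R'])
def proj(c,X):
    return cv2.projectPoints(np.array(X,float).reshape(-1,3),cv2.Rodrigues(np.array(c['R']))[0],np.array(c['t'],float),c['K'],c['D'])[0].reshape(-1,2)
E
python3 - <<'E'
from h import *
s=ctrl.get_state();print(s)
for n in('side','top','wrist'):
    p,d,c=snap(n,n+'0');print(n,c['K'],-np.array(c['R']).T@np.array(c['t']).ravel(),np.array(c['R'])[2],(d>0).mean())
E
```

```text
pics
{'time': 0.0, 'qpos': array([-1.417 ,  0.2872,  1.5782,  0.    ,  1.2786, -0.15  ]), 'dq': array([-0.0021, -0.0014,  0.0004,  0.0001, -0.0011, -0.    ]), 'joint_efforts': array([ -0.0001, -40.598 , -29.2625,  -0.0002,   0.0059,   0.    ]), 'eef_pos': array([ 0.2019, -0.6434,  0.2299]), 'tcp_rot': array([-0.5693,  0.4192, -0.418 ,  0.5705]), 'contact_force': array([0.9394, 0.6013, 0.3283]), 'wrist_torque': array([-0.0158,  0.0013, -0.0864]), 'opening': 0.9991999472207059}
side [[494.7371   0.     328.965 ]
 [  0.     494.7371 232.1882]
 [  0.       0.       1.    ]] [0.0189 0.6831 0.7959] [ 0.4765 -0.6231 -0.6202] 0.9961490885416666
top [[603.4994   0.     317.5762]
 [  0.     603.4994 232.6823]
 [  0.       0.       1.    ]] [ 0.38   -0.0118  1.2724] [ 0.1287 -0.0039 -0.9917] 0.995947265625
wrist [[335.8098   0.     318.035 ]
 [  0.     335.8098 239.2063]
 [  0.       0.       1.    ]] [ 0.2804 -0.6197  0.3721] [-0.306  -0.0951 -0.9473] 0.996083984375
```

View pics/side0.png

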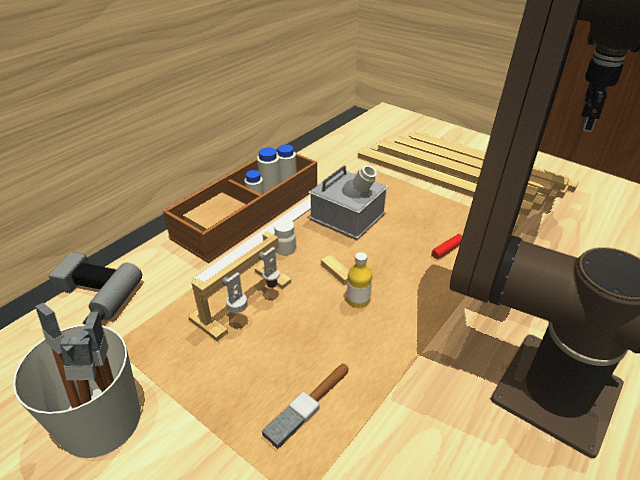

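View pics/top0.png

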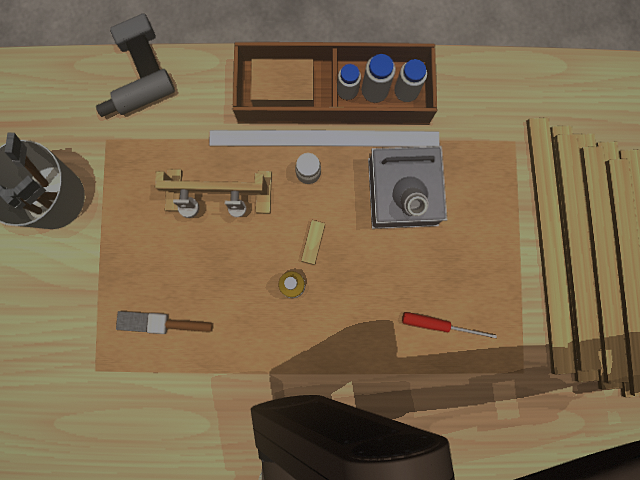

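View pics/wrist0.png

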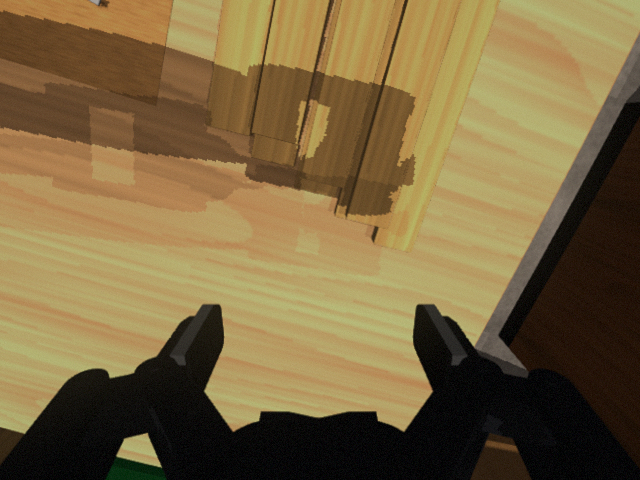

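```bash
python3 - <<'E'
from h import *
a,d,c=load('side0');b,e,k=load('top0')
x=cv2.resize(a[210:350,180:310],None,fx=4,fy=4,interpolation=2);y=cv2.resize(b[140:240,140:290],None,fx=4,fy=4)
cv2.imwrite('pics/z1.png',x[:,:,::-1]);
z=cv2.resize(a[150:250,300:400],None,fx=4,fy=4);w=cv2.resize(b[140:240,360:460],None,fx=4,fy=4)
cv2.imwrite('pics/z2.png',y[:,:,::-1]);cv2.imwrite('pics/z3.png',np.hstack([z,w])[:,:,::-1])
E
```

```text
(no output)
```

View pics/z1.png

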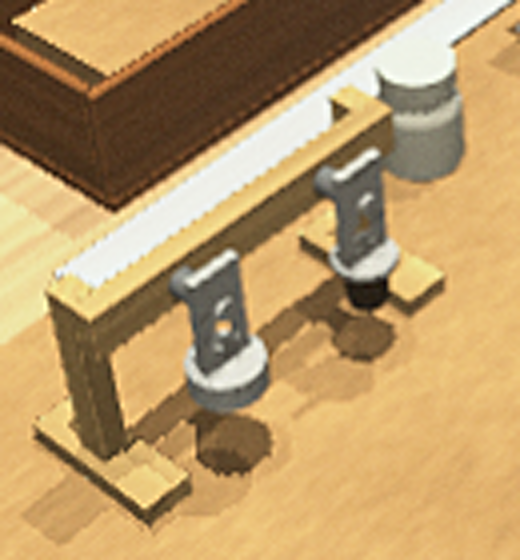

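View pics/z2.png

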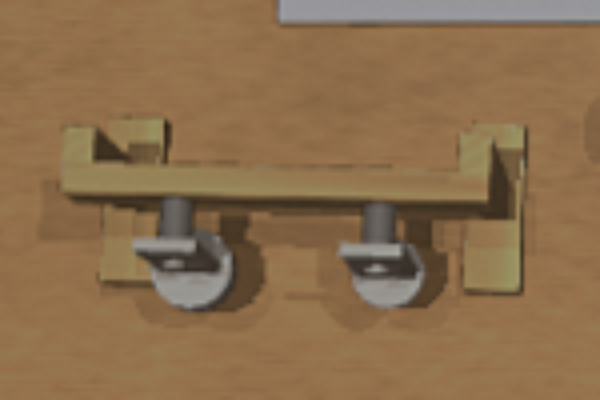

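View pics/z3.png

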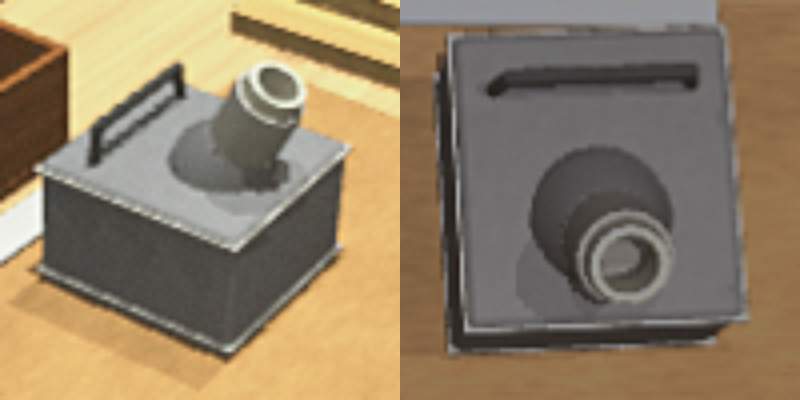

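```bash
python3 - <<'E'
from h import *
for f in('top0','side0'):
    p,d,c=load(f);P=cloud(c,d)
    hsv=cv2.cvtColor(p,cv2.COLOR_RGB2HSV)
    # rail top: z ~0.127 
    X=P.reshape(-1,3);
    for nm,zl,zh,bx in (('rail',.120,.131,(.4,.9,-.05,.5)),('tabs',.131,.146,(.4,.9,-.05,.5)),('neck',.135,.19,(.4,.9,-.4,-.05)),('cantop',.088,.1,(.4,.9,-.45,-.0))):
        m=(X[:,2]>zl)&(X[:,2]<zh)&(X[:,0]>bx[0])&(X[:,0]<bx[1])&(X[:,1]>bx[2])&(X[:,1]<bx[3])
        Q=X[m];print(f,nm,len(Q),Q.min(0),Q.max(0),np.median(Q,0))
        r=cv2.minAreaRect(Q[:,:2].astype(np.float32)*1000);print('  ',r)
    if f=='top0':
        m=((P[...,2]>.131)&(P[...,2]<.146)&(P[...,1]>-.05))
        v,u=np.nonzero(m)
        for lo,hi in((170,210),(220,260)):
            s=(u>lo)&(u<hi);print(lo,u[s].min(),u[s].max(),v[s].min(),v[s].max(),P[v[s],u[s]].mean(0),s.sum())
E
```

```text
top0 rail 1269 [0.421  0.0241 0.12  ] [0.669  0.4993 0.131 ] [0.6203 0.1988 0.1272]
   ((589.7514038085938, 247.34805297851562), (522.0665283203125, 196.02430725097656), 72.66876220703125)
top0 tabs 410 [0.4226 0.024  0.131 ] [0.6711 0.4999 0.1458] [0.5891 0.2462 0.1355]
   ((588.52783203125, 248.2306671142578), (520.8004760742188, 196.74342346191406), 73.19263458251953)
top0 neck 920 [ 0.5583 -0.225   0.1351] [ 0.8838 -0.1171  0.1808] [ 0.6161 -0.1774  0.15  ]
   ((721.4216918945312, -169.43240356445312), (331.329345703125, 47.21706008911133), 12.615076065063477)
top0 cantop 4679 [ 0.5545 -0.2722  0.088 ] [ 0.8994 -0.002   0.1   ] [ 0.6558 -0.1854  0.0947]
   ((724.0272827148438, -135.1834716796875), (340.6348571777344, 261.1221008300781), 2.345698595046997)
170 172 209 180 203 [0.5973 0.2404 0.1361] 89
220 222 259 174 204 [0.5979 0.1414 0.1352] 84
side0 rail 1077 [0.4205 0.0242 0.12  ] [0.6491 0.4994 0.131 ] [0.6162 0.2063 0.1257]
   ((587.09423828125, 240.07711791992188), (503.5892028808594, 197.49215698242188), 72.68346405029297)
side0 tabs 240 [0.4233 0.0268 0.131 ] [0.649  0.4996 0.146 ] [0.5867 0.2596 0.1354]
   ((553.8856201171875, 250.4732208251953), (501.40863037109375, 130.90237426757812), 73.30278015136719)
side0 neck 520 [ 0.5583 -0.2228  0.135 ] [ 0.8823 -0.1164  0.1755] [ 0.5899 -0.1814  0.1482]
   ((719.4849243164062, -168.27734375), (329.56640625, 48.95575714111328), 11.427884101867676)
side0 cantop 1687 [ 0.553  -0.2723  0.088 ] [ 0.8787 -0.0005  0.1   ] [ 0.6568 -0.1656  0.0935]
   ((715.7954711914062, -134.48724365234375), (326.8726806640625, 261.4550476074219), 2.548861503601074)
```

```bash
python3 - <<'E'
from h import *
p,d,c=load('top0');P=cloud(c,d)
x,y,z=P[...,0],P[...,1],P[...,2]
m=(z>.120)&(z<.133)&(x>.605)&(x<.66)&(y>.07)&(y<.32)
Q=P[m];print(len(Q),Q.min(0),Q.max(0));print(cv2.minAreaRect(Q[:,:2].astype(np.float32)*1000))
print('fit',np.polyfit(Q[:,1],Q[:,0],1),np.degrees(np.arctan(np.polyfit(Q[:,1],Q[:,0],1)[0])))
for lo,hi in((.1,.18),(.2,.28)):
    m=(z>.131)&(z<.15)&(x>.57)&(x<.607)&(y>lo)&(y<hi);Q=P[m];v,u=np.nonzero(m)
    print(len(Q),Q.mean(0),Q.min(0),Q.max(0),u.min(),u.max(),v.min(),v.max())
m=(z>.088)&(z<.101)&(x>.53)&(x<.75)&(y<-.1)&(y>-.3);Q=P[m];r=cv2.minAreaRect(Q[:,:2].astype(np.float32)*1000);print('can',r)
for f in('top0','side0'):
    p,d,c=load(f);P=cloud(c,d);x,y,z=P[...,0],P[...,1],P[...,2]
    hsv=cv2.cvtColor(p,cv2.COLOR_RGB2HSV)
    m=(z>.125)&(x>.53)&(x<.66)&(y<-.1)&(y>-.3)
    v,u=np.nonzero(m);print(f,len(u),u.min(),u.max(),v.min(),v.max())
    mm=m&(hsv[...,2]>np.percentile(hsv[...,2][m],60))
    v,u=np.nonzero(mm);Q=P[mm];Q=Q[Q[:,2]>.14];print(Q.mean(0),Q.min(0),Q.max(0),len(Q))
    print(np.sort(hsv[...,2][m])[::40])
E
```

```text
1091 [0.6059 0.0917 0.1201] [0.6474 0.3029 0.1329]
((625.9063720703125, 197.3243408203125), (211.4652862548828, 40.94896697998047), 89.4309310913086)
fit [0.0163 0.6196] 0.9314721064995387
55 [0.5853 0.1461 0.1369] [0.582  0.1325 0.1312] [0.5883 0.1617 0.1423] 225 240 201 204
64 [0.588  0.2466 0.1377] [0.5846 0.2314 0.1312] [0.5916 0.2615 0.1423] 173 189 199 203
can ((633.2938232421875, -198.09991455078125), (154.1176300048828, 142.8029022216797), 2.3874080181121826)
top0 518 401 428 184 215
[ 0.5796 -0.2016  0.1644] [ 0.5583 -0.225   0.1449] [ 0.6001 -0.1784  0.1808] 207
[ 50  63  69  74  78  82  87  98 117 132 140 149 156]
side0 393 352 375 166 188
[ 0.5792 -0.1988  0.1591] [ 0.5583 -0.2228  0.1403] [ 0.6067 -0.1788  0.1755] 149
[ 65  89  95 101 106 110 119 139 190 231]
```

```bash
cat >> h.py <<'E'
def cur():
    s=ctrl.get_state(); return np.array(s['eef_pos']),Rn.from_quat(s['tcp_rot']).as_matrix()
def go(p,R,base=None):
    p0,R0=base or cur()
    rv=np.degrees(Rn.from_matrix(R0.T@R).as_rotvec()); sh=R0.T@(np.array(p)-p0)*1000
    print('turn',rv.round(2),'|%.1f|'%np.linalg.norm(rv),'shift',sh.round(1),'|%.0f|'%np.linalg.norm(sh))
E
python3 - <<'E'
from h import *
p,R=cur();print(R)
c=viewer.calibration('wrist');o=-np.array(c['R']).T@np.array(c['t']).ravel()
print('cam in tool',R.T@(o-p),'axes(rows)', np.array(c['R'])@R)
E
```

```text
[[ 0.2991 -0.0003  0.9542]
 [-0.9542  0.0019  0.2991]
 [-0.0019 -1.      0.0003]]
cam in tool [ 0.0005 -0.142   0.0821] axes(rows) [[ 1.     -0.0013  0.0001]
 [-0.0003 -0.3208 -0.9471]
 [ 0.0013  0.9471 -0.3208]]
```

Call:
step_arm(
  rows=[
    [[0,-5.4,0],[-16,-7,31],0.0],
    [[0,-10.8,0],[-32,-14,62],0.1],
    [[0,-16.2,0],[-48,-21,93],0.2],
    [[0,-21.6,0],[-64,-28,124],0.3],
    [[0,-27,0],[-80,-35,155],0.3],
    [[0,-32.4,0],[-96,-42,186],0.3],
    [[0,-37.8,0],[-112,-49,217],0.3],
    [[0,-43.2,0],[-128,-56,248],0.3],
    [[0,-48.6,0],[-144,-63,279],0.3],
    [[0,-54,0],[-158,-70,309],0.3],
  ],
)

```text
time: 0.98
eef_pos: [0.4505, -0.399, 0.3014]
tcp_rot: [-0.698, 0.113, -0.112, 0.698]
contact_force: [0.3, -0.8, -0.5]
opening: 0.705
```

```bash
python3 - <<'E'
from h import *
def T(yaw):  # tool x along angle yaw, y down
    x=np.array([np.cos(yaw),np.sin(yaw),0]);y=np.array([0,0,-1.]);return np.c_[x,y,np.cross(x,y)]
print(cur(),ctrl.get_state()['qpos'])
go([.56,-.13,.31],T(np.radians(36)))
E
```

```text
(array([ 0.4505, -0.399 ,  0.3014]), array([[ 0.9494, -0.0003,  0.3142],
       [-0.3142,  0.0006,  0.9494],
       [-0.0005, -1.    ,  0.0005]])) [-0.8934  0.0809  1.685   0.0001  1.3763 -0.5739]
turn [ -0.04 -54.31  -0.01] |54.3| shift [ 19.5  -8.5 289.8] |291|
```

Call:
step_arm(
  rows=[
    [[0,-5.4,0],[2,-1,29],0.3],
    [[0,-10.8,0],[4,-2,58],0.3],
    [[0,-16.2,0],[6,-3,87],0.3],
    [[0,-21.6,0],[8,-4,116],0.3],
    [[0,-27,0],[10,-4,145],0.3],
    [[0,-32.4,0],[12,-5,174],0.3],
    [[0,-37.8,0],[14,-6,203],0.3],
    [[0,-43.2,0],[16,-7,232],0.3],
    [[0,-48.6,0],[18,-8,261],0.3],
    [[0,-54,0],[20,-9,290],0.3],
  ],
)

```text
time: 1.82
eef_pos: [0.5611, -0.1309, 0.31]
tcp_rot: [-0.673, -0.216, 0.217, 0.673]
contact_force: [-0.3, 1.1, -1.1]
opening: 0.701
```

```bash
cat >> h.py <<'E'
def T(yaw):
    x=np.array([np.cos(yaw),np.sin(yaw),0]);y=np.array([0,0,-1.]);return np.c_[x,y,np.cross(x,y)]
E
python3 - <<'E'
from h import *
print(cur()[0],ctrl.get_state()['qpos'])
snap('wrist','w1')
go([.56,.146,.24],T(np.radians(88.7)))
E
```

```text
[ 0.5611 -0.1309  0.31  ] [-0.4052  0.0183  1.7346 -0.      1.3893 -1.0278]
turn [ -0.04 -52.63   0.25] |52.6| shift [158.2  71.4 221.6] |281|
```

View pics/w1.png

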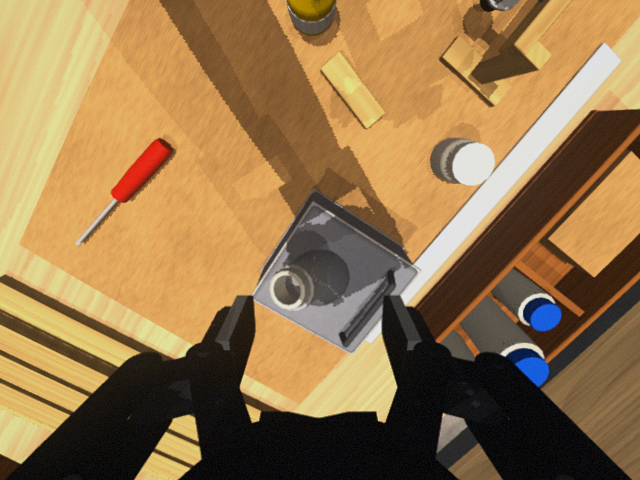

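Call:
step_arm(
  rows=[
    [[0,-5.3,0],[16,7,22],0.3],
    [[0,-10.6,0],[32,14,44],0.3],
    [[0,-15.9,0],[48,21,66],0.3],
    [[0,-21.2,0],[64,28,88],0.3],
    [[0,-26.4,0],[80,35,111],0.3],
    [[0,-31.7,0],[96,42,133],0.3],
    [[0,-37,0],[112,49,155],0.3],
    [[0,-42.2,0],[128,56,177],0.3],
    [[0,-47.5,0],[144,63,200],0.3],
    [[0,-52.6,0],[158,71,221.6],0.3],
  ],
)

```text
time: 2.7
eef_pos: [0.5611, 0.1411, 0.2389]
tcp_rot: [-0.508, -0.492, 0.492, 0.508]
contact_force: [0.5, -0.6, -0.7]
opening: 0.697
```

```bash
python3 - <<'E'
from h import *
print(cur()[0],ctrl.get_state()['qpos'])
snap('wrist','w2')
E
```

```text
[0.5611 0.1411 0.2389] [ 0.0711  0.0694  1.811   0.0001  1.2612 -1.4692]
```

View pics/w2.png

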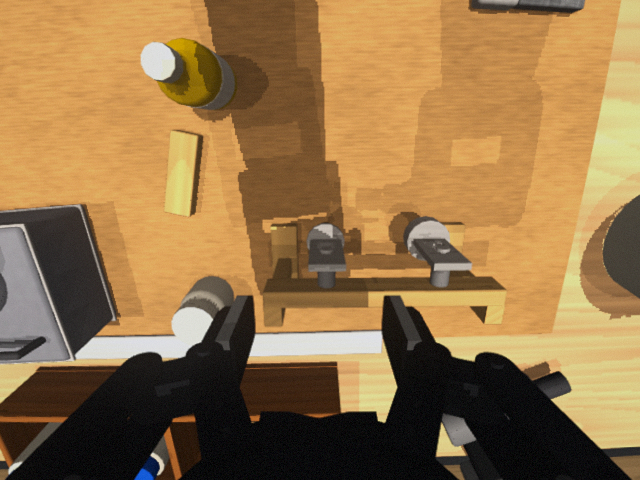

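```bash
python3 - <<'E'
from h import *
a,d,c=load('w2');cv2.imwrite('pics/z4.png',cv2.resize(a[210:330,250:510],None,fx=3,fy=3,interpolation=2)[:,:,::-1])
P=cloud(c,d)
m=(P[...,2]>.131)&(P[...,2]<.143)&(P[...,0]>.57)&(P[...,0]<.607)&(P[...,1]>.1)&(P[...,1]<.28)
for lo,hi in((.1,.18),(.2,.28)):
    k=m&(P[...,1]>lo)&(P[...,1]<hi);Q=P[k];v,u=np.nonzero(k)
    print(len(Q),Q.mean(0),Q.min(0),Q.max(0),u.min(),u.max(),v.min(),v.max());print(cv2.minAreaRect(Q[:,:2].astype(np.float32)*1000))
E
```

```text
373 [0.5845 0.147  0.1355] [0.5814 0.1322 0.131 ] [0.5889 0.1617 0.1382] 309 346 261 271
((584.99853515625, 147.0214080810547), (29.51319122314453, 7.006030082702637), 88.31314086914062)
384 [0.5868 0.246  0.1355] [0.5834 0.231  0.1311] [0.5909 0.2619 0.138 ] 432 472 260 270
((587.30078125, 246.3959503173828), (30.909345626831055, 7.0711822509765625), 88.17667388916016)
```

View pics/z4.png

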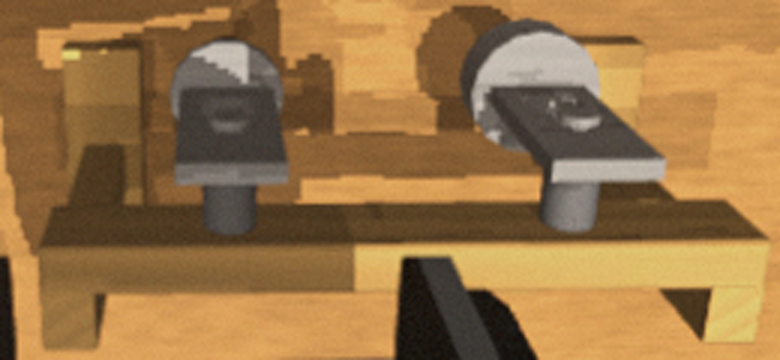

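```bash
python3 - <<'E'
from h import *
go([.585,.147,.165],T(np.radians(88.6)));go([.585,.147,.103],T(np.radians(88.6)))
print(ctrl.get_state()['contact_force'])
E
```

```text
turn [-0.22 -0.02  0.18] |0.3| shift [  2.6  71.6 -25.7] |76|
turn [-0.22 -0.02  0.18] |0.3| shift [  2.4 133.6 -25.9] |136|
[-1.585   2.5668 -2.2676]
```

Call:
step_arm(
  rows=[
    [[0,0,0],[0.5,18,-6],0.3],
    [[0,0,0],[1,36,-13],0.3],
    [[0,0,0],[1,54,-19],0.3],
    [[0,0,0],[1,72,-25],0.3],
    [[0,0,0],[1,72,-25],0.3],
    [[0,0,0],[1,72,-25],0.3],
    [[0,0,0],[1,72,-25],0.3],
  ],
)

```text
time: 3.33
eef_pos: [0.5866, 0.1398, 0.1682]
tcp_rot: [0.509, 0.491, -0.491, -0.509]
contact_force: [-0.3, 0.3, 0.2]
opening: 0.702
```

```bash
python3 - <<'E'
from h import *
go([.585,.147,.103],T(np.radians(88.6)));s=ctrl.get_state();print(cur()[0],s['contact_force'],s['dq'])
snap('wrist','w3')
E
```

```text
turn [ 0.04 -0.62  0.  ] |0.6| shift [ 7.2 65.2  1.9] |66|
[0.5866 0.1398 0.1682] [-0.3037  0.2925  0.2337] [ 0.0024 -0.0167 -0.0142 -0.0011 -0.0059 -0.0021]
```

View pics/w3.png

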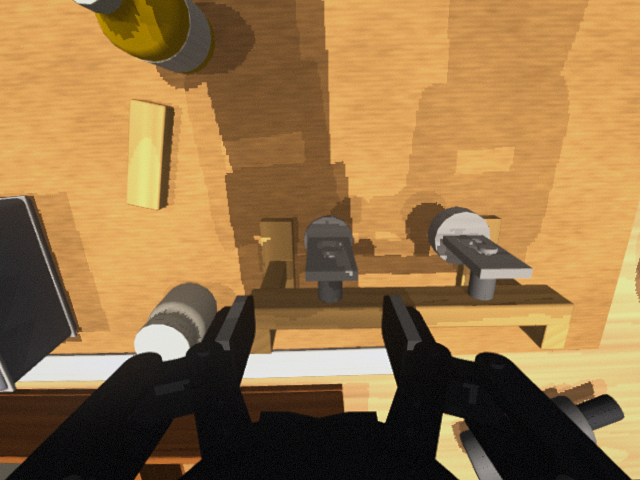

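```bash
python3 - <<'E'
from h import *
go([.585,.147,.103],T(np.radians(88.6)));print(cur()[0])
a,d,c=load('w3')
P=cloud(c,d)
m=(P[...,2]>.131)&(P[...,2]<.143)&(P[...,0]>.57)&(P[...,0]<.607)&(P[...,1]>.1)&(P[...,1]<.18)
Q=P[m];print(len(Q),Q.mean(0));print(cv2.minAreaRect(Q[:,:2].astype(np.float32)*1000))
E
```

```text
turn [ 0.12 -0.61  0.01] |0.6| shift [ 7.1 65.9  2.3] |66|
[0.5869 0.1398 0.1689]
698 [0.5843 0.1468 0.1355]
((584.98681640625, 146.89974975585938), (29.762592315673828, 7.049444675445557), 89.55372619628906)
```

Call:
step_arm(
  rows=[
    [[0,-0.6,0],[7,0,2],0.3],
    [[0,-0.6,0],[7,0,2],0.3],
    [[0,-0.6,0],[7,16,2],0.3],
    [[0,-0.6,0],[7,32,2],0.3],
    [[0,-0.6,0],[7,46,2],0.3],
    [[0,-0.6,0],[7,58,2],0.3],
    [[0,-0.6,0],[7,66,2],0.3],
    [[0,-0.6,0],[7,66,2],0.3],
    [[0,-0.6,0],[7,66,2],0.3],
  ],
)

```text
time: 4.13
eef_pos: [0.5844, 0.147, 0.101]
tcp_rot: [-0.506, -0.494, 0.494, 0.506]
contact_force: [1.0, -0.1, 0.1]
opening: 0.698
```

```bash
python3 - <<'E'
from h import *
go([.585,.147,.103],T(np.radians(88.6)));s=ctrl.get_state();print(cur()[0],s['contact_force'])
snap('wrist','w4')
E
```

```text
turn [-0.05  0.01 -0.01] |0.1| shift [ 0.  -2.  -0.5] |2|
[0.5844 0.147  0.101 ] [ 0.9746 -0.0649  0.0848]
```

View pics/w4.png

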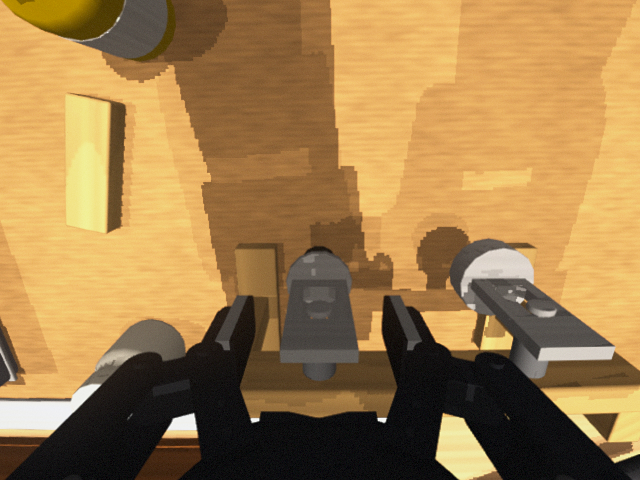

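Call:
step_arm(
  rows=[
    [[0,0,0],[0,0,0],0.5],
    [[0,0,0],[0,0,0],0.6],
    [[0,0,0],[0,0,0],0.7],
    [[0,0,0],[0,0,0],1],
    [[0,0,0],[0,0,0],1],
    [[0,0,0],[0,0,0],1],
    [[0,0,0],[0,0,0],1],
    [[0,0,0],[0,0,0],1],
  ],
  newtons=80,
)

```text
time: 4.85
eef_pos: [0.5854, 0.1467, 0.1024]
tcp_rot: [0.507, 0.494, -0.493, -0.505]
contact_force: [-0.7, -2.7, 5.2]
opening: 0.334
```

```bash
python3 - <<'E'
from h import *
s=ctrl.get_state();print(cur()[0],s['contact_force'],s['opening'])
snap('wrist','w5')
E
```

```text
[0.5854 0.1467 0.1024] [-0.6813 -2.7405  5.2075] 0.33418131105494864
```

View pics/w5.png

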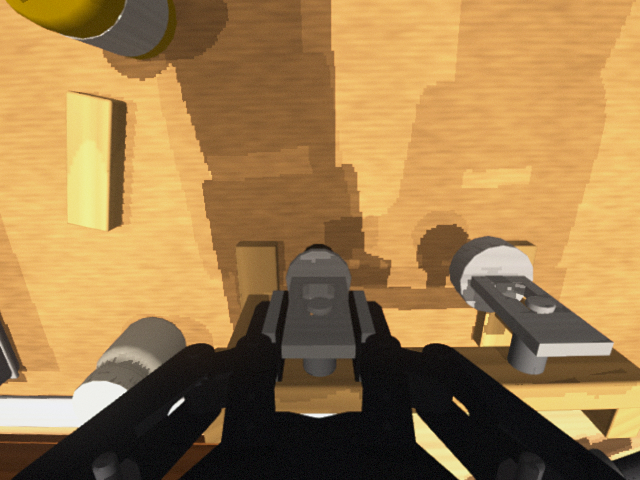

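Call:
step_arm(
  rows=[
    [[0,0,0],[0,-3,0],1],
    [[0,0,0],[0,-6,0],1],
    [[0,0,0],[0,-9,0],1],
    [[0,0,0],[0,-12,0],1],
    [[0,0,0],[0,-15,0],1],
    [[0,0,0],[0,-18,0],1],
    [[0,0,0],[0,-19.5,0],1],
    [[0,0,0],[0,-19.5,0],1],
    [[0,0,0],[0,-19.5,0],1],
  ],
)

```text
time: 5.65
eef_pos: [0.5846, 0.147, 0.121]
tcp_rot: [0.506, 0.494, -0.494, -0.506]
contact_force: [0.3, 0.5, -2.7]
opening: 0.333
```

```bash
python3 - <<'E'
from h import *
s=ctrl.get_state();print(cur()[0],s['contact_force'],s['opening'])
a,d,c=snap('wrist','w6');cv2.imwrite('pics/z6.png',cv2.resize(a[220:400,240:400],None,fx=3,fy=3,interpolation=2)[:,:,::-1])
E
```

```text
[0.5846 0.147  0.121 ] [ 0.3161  0.4721 -2.6778] 0.3325675661550028
```

View pics/z6.png

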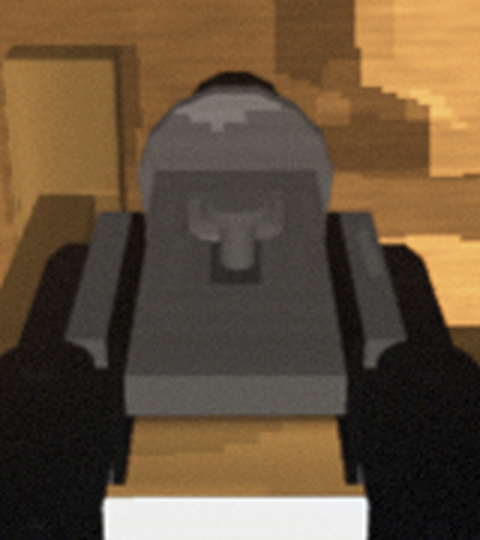

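Call:
step_arm(
  rows=[
    [[0,0,0],[0,0,1],1],
    [[0,0,0],[0,0,2],1],
    [[0,0,0],[0,0,3],1],
    [[0,0,0],[0,0,4],1],
    [[0,0,0],[0,0,4],1],
    [[0,0,0],[0,0,4],1],
  ],
)

```text
time: 6.2
eef_pos: [0.5805, 0.1471, 0.1208]
tcp_rot: [-0.506, -0.494, 0.494, 0.506]
contact_force: [-0.0, -0.3, -1.9]
opening: 0.337
```

No resistance; drawing on.

Call:
step_arm(
  rows=[
    [[0,0,0],[0,0,3],1],
    [[0,0,0],[0,0,6],1],
    [[0,0,0],[0,0,9],1],
    [[0,0,0],[0,0,12],1],
    [[0,0,0],[0,0,16],1],
    [[0,0,0],[0,0,20],1],
    [[0,0,0],[0,0,26],1],
    [[0,0,0],[0,0,26],1],
  ],
)

```text
time: 6.87
eef_pos: [0.5533, 0.1478, 0.1206]
tcp_rot: [-0.506, -0.494, 0.494, 0.506]
contact_force: [0.7, -0.9, -1.3]
opening: 0.332
```

```bash
python3 - <<'E'
from h import *
s=ctrl.get_state();print(cur()[0],s['contact_force'],s['opening'])
a,d,c=snap('wrist','w7')
E
```

```text
[0.5533 0.1478 0.1206] [ 0.7275 -0.8516 -1.3269] 0.33181868368500833
```

View pics/w7.png

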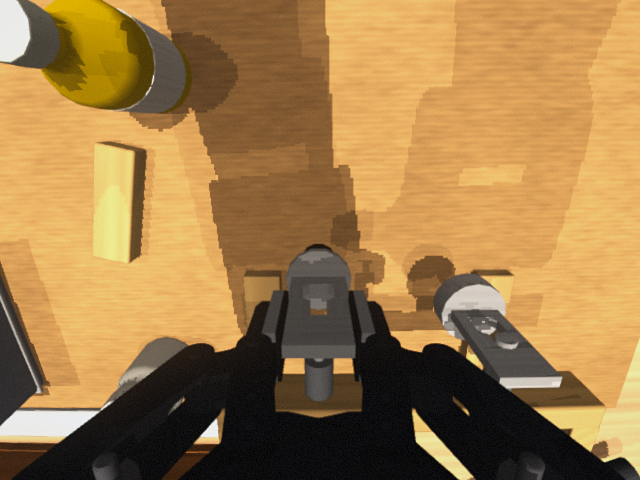

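Call:
step_arm(
  rows=[
    [[0,0,0],[0,-20,0],1],
    [[0,0,0],[0,-45,0],1],
    [[0,0,0],[0,-75,0],1],
    [[0,0,0],[-15,-105,0],1],
    [[0,0,0],[-40,-130,0],1],
    [[0,0,0],[-70,-155,0],1],
    [[0,0,0],[-100,-180,0],1],
    [[0,0,0],[-130,-200,0],1],
    [[0,0,0],[-155,-210,0],1],
    [[0,0,0],[-170,-210,0],1],
  ],
)

```text
time: 7.75
eef_pos: [0.5517, -0.0251, 0.3352]
tcp_rot: [0.509, 0.495, -0.492, -0.504]
contact_force: [1.0, 0.8, -1.6]
opening: 0.332
```

```bash
python3 - <<'E'
from h import *
s=ctrl.get_state();print(cur()[0],s['contact_force'],s['qpos'])
n=np.array([-np.sin(np.radians(25))*np.cos(np.radians(2.2)),-np.sin(np.radians(25))*np.sin(np.radians(2.2)),np.cos(np.radians(25))])
x=np.array([-np.sin(np.radians(2.2)),np.cos(np.radians(2.2)),0]);R=np.c_[x,-n,np.cross(x,-n)]
C=np.array([.58,-.2,.165])
go(C+n*.10+x*0.07,R)
go(C+n*.10-x*0.07,R)
E
```

```text
[ 0.5517 -0.0251  0.3352] [ 0.9964  0.7802 -1.6442] [-0.2287 -0.0526  1.7597 -0.001   1.4269 -1.7731]
turn [-24.58  -3.61  -0.96] |24.9| shift [-106.8   79.7   14.4] |134|
turn [-24.58  -3.61  -0.96] |24.9| shift [-246.5   80.1    5.3] |259|
```

Call:
step_arm(
  rows=[
    [[-4,-0.6,0],[-15,8,2],1],
    [[-8,-1.2,-0.3],[-30,16,4],1],
    [[-12,-1.8,-0.5],[-45,26,6],1],
    [[-16,-2.4,-0.6],[-60,36,8],1],
    [[-20,-3,-0.8],[-75,46,10],1],
    [[-24.6,-3.6,-1],[-90,56,12],1],
    [[-24.6,-3.6,-1],[-107,66,14],1],
    [[-24.6,-3.6,-1],[-107,66,14],1],
    [[-24.6,-3.6,-1],[-107,66,14],1],
  ],
)

```text
time: 8.5
eef_pos: [0.5333, -0.1294, 0.2643]
tcp_rot: [0.582, 0.607, -0.388, -0.376]
contact_force: [0.9, -0.7, -0.9]
opening: 0.335
```

```bash
python3 - <<'E'
from h import *
s=ctrl.get_state();print(cur()[0],s['contact_force'],s['qpos'])
np.savez('pics/w8s.npz',p=cur()[0],R=cur()[1])
snap('wrist','w8')
E
```

```text
[ 0.5333 -0.1294  0.2643] [ 0.8746 -0.7332 -0.9481] [-0.5289 -0.2393  2.093   0.2841  0.9421 -2.2646]
```

View pics/w8.png

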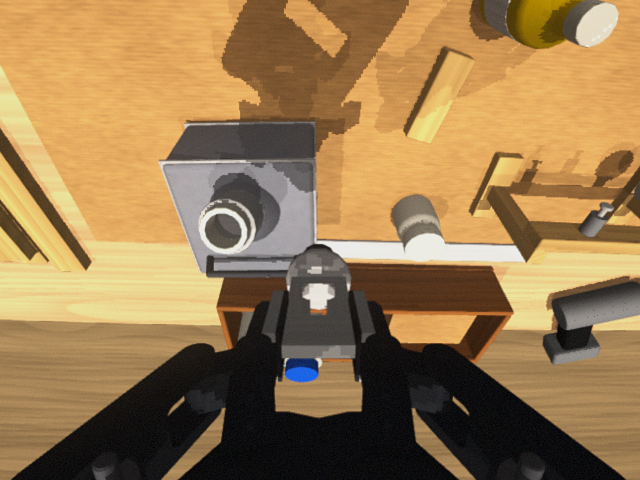

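```bash
python3 - <<'E'
from h import *
a,d,c=load('w8');P=cloud(c,d)
cv2.imwrite('pics/z8.png',cv2.resize(a[160:270,170:290],None,fx=5,fy=5,interpolation=2)[:,:,::-1])
sub=a[190:260,190:265].min(2)
print(np.percentile(sub,[5,25,50,75,95]))
m=np.zeros((480,640),np.uint8);m[190:260,190:265]=(sub>130)*255
cs,h=cv2.findContours(m,cv2.RETR_CCOMP,cv2.CHAIN_APPROX_NONE)
for q,hh in zip(cs,h[0]):
    if len(q)>30: print(len(q),hh,cv2.fitEllipse(q))
# can top plane & yaw
x,y,z=P[...,0],P[...,1],P[...,2]
mm=(z>.088)&(z<.1)&(x>.52)&(x<.72)&(y<-.1)&(y>-.3);Q=P[mm];print(cv2.minAreaRect(Q[:,:2].astype(np.float32)*1000),np.median(Q[:,2]))
# handle pts
mm=(z>.105)&(x>.64)&(x<.75)&(y<-.1)&(y>-.3);Q=P[mm];print('handle',len(Q),Q.mean(0),Q.min(0),Q.max(0),np.polyfit(Q[:,1],Q[:,0],1))
E
```

```text
[ 62.  71. 121. 170. 231.]
413 [-1 -1  1 -1] ((219.28614807128906, 229.8372802734375), (62.53256607055664, 82.35870361328125), 123.54121398925781)
102 [-1  1 -1  0] ((222.64251708984375, 230.6865692138672), (34.613929748535156, 38.06769561767578), 122.97766876220703)
((630.8358154296875, -199.27386474609375), (151.81507873535156, 143.78761291503906), 2.678719997406006) 0.09436410383287716
handle 650 [ 0.6756 -0.2044  0.1206] [ 0.6714 -0.2486  0.1055] [ 0.6805 -0.1575  0.1252] [-0.0405  0.6673]
```

View pics/z8.png

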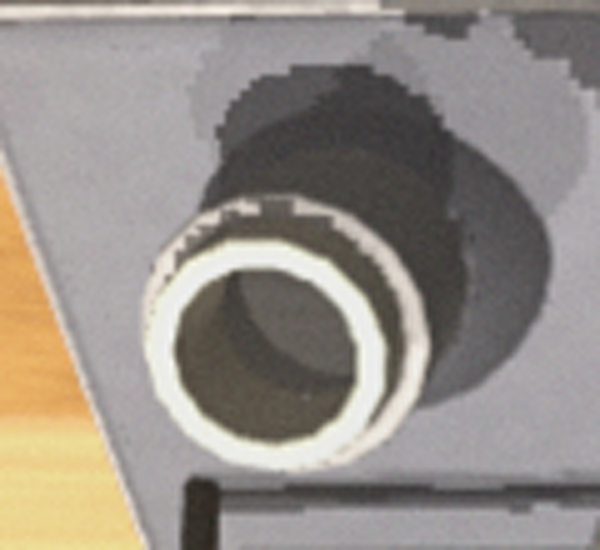

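```bash
cat >> h.py <<'E'
def ringfit(f,box,th,n):
    a,d,c=load(f);u0,u1,v0,v1=box;P=cloud(c,d)
    g=a.min(2);m=np.zeros((480,640),np.uint8);m[v0:v1,u0:u1]=(g[v0:v1,u0:u1]>th)*255
    cs,h=cv2.findContours(m,cv2.RETR_CCOMP,cv2.CHAIN_APPROX_NONE)
    i=max((i for i in range(len(cs)) if h[0][i][3]>=0),key=lambda i:len(cs[i]))
    E=cv2.fitEllipse(cs[i]);par=h[0][i][3];E2=cv2.fitEllipse(cs[par])
    ring=np.zeros_like(m);cv2.ellipse(ring,(E[0],(E[1][0]*1.2,E[1][1]*1.2),E[2]),255,2)
    k=(ring>0)&(d>0)&(m>0);Q=P[k];md=np.median((Q@n));
    k2=np.abs(Q@n-md)<.006;md=(Q[k2]@n).mean()
    o,r=ray(c,*E[0]);X=o+r*(md-o@n)/(r@n)
    o2,r2=ray(c,*E2[0]);X2=o2+r2*(md-o2@n)/(r2@n)
    print(f,'in',E,'out',E2,'n.d',md,k2.sum(),'X',X,'Xout',X2); return X,E
def neck(yaw):
    s,c=np.sin(np.radians(25)),np.cos(np.radians(25));y=np.radians(yaw)
    n=np.array([-s*np.cos(y),-s*np.sin(y),c]);x=np.array([-np.sin(y),np.cos(y),0]);return n,np.c_[x,-n,np.cross(x,-n)]
E
python3 - <<'E'
from h import *
n,R=neck(2.5)
for th in(190,205,220): X,E=ringfit('w8',(190,265,190,260),th,n)
# bore size check
a,d,c=load('w8')
for s in(.0142,.019):
  t=np.linspace(0,6.28,100);q=X+s*(np.cos(t)[:,None]*R[:,0]+np.sin(t)[:,None]*R[:,2])
  print(cv2.fitEllipse(proj(c,q).astype(np.float32)))
# can top via ray/minrect done. w1 too
p,_,_=load('w1')
for th in(150,180,200): 
  try: ringfit('w1',(265,315,265,315),th,n)
  except Exception as e: print(e)
E
```

```text
w8 in ((222.7881622314453, 230.72349548339844), (35.874420166015625, 39.373985290527344), 121.10348510742188) out ((224.9073486328125, 229.6221923828125), (46.327919006347656, 55.407108306884766), 95.59547424316406) n.d -0.08807523790714578 293 X [ 0.5738 -0.2017  0.166 ] Xout [ 0.5729 -0.2     0.1657]
w8 in ((222.8102264404297, 230.8078155517578), (36.539642333984375, 39.765907287597656), 123.07786560058594) out ((223.91937255859375, 230.8126678466797), (42.170021057128906, 53.92015838623047), 109.94881439208984) n.d -0.08806377875492553 228 X [ 0.5739 -0.2016  0.1661] Xout [ 0.5738 -0.2008  0.1661]
w8 in ((222.7952423095703, 230.76113891601562), (36.74424362182617, 40.146148681640625), 125.1352310180664) out ((222.6829071044922, 230.71168518066406), (42.20930480957031, 46.57599639892578), 122.7286376953125) n.d -0.08800715498836313 154 X [ 0.5738 -0.2016  0.1661] Xout [ 0.5738 -0.2017  0.1661]
((222.7930145263672, 230.46255493164062), (34.26656723022461, 37.759033203125), 122.12395477294922)
((222.79127502441406, 230.22657775878906), (45.85600280761719, 50.52577590942383), 122.15312957763672)
w1 in ((277.0504150390625, 310.841064453125), (2.722259044647217, 6.853606224060059), 123.12962341308594) out ((288.8804626464844, 293.8830261230469), (41.888511657714844, 51.92020797729492), 107.6974868774414) n.d -0.16205837350209615 38 X [ 0.5965 -0.2672  0.0936] Xout [ 0.5952 -0.2397  0.0936]
OpenCV(4.12.0) /io/opencv/modules/imgproc/src/shapedescr.cpp:361: error: (-201:Incorrect size of input array) There should be at least 5 points to fit the ellipse in function 'fitEllipseNoDirect'

max() iterable argument is empty
```

```bash
python3 - <<'E'
from h import *
n,R=neck(2.5)
a,d,c=load('w8');z=np.load('pics/w8s.npz')
P=(cloud(c,d)-z['p'])@z['R']*1000  # tool frame mm
x,y,zz=P[...,0],P[...,1],P[...,2]
m=(np.abs(x)<25)&(np.abs(zz)<30)&(y>-60)&(y<70);v,u=np.nonzero(m);print(m.sum(),u.min(),u.max(),v.min(),v.max())
for lo in range(-45,70,5):
    k=m&(y>=lo)&(y<lo+5)&(d>0)&(np.abs(x)<20)
    k[:, :]&=True
    if k.sum()>5: Q=P[k];print(lo,k.sum(),Q.mean(0),Q[:,0].min(),Q[:,0].max(),Q[:,2].min(),Q[:,2].max())
cv2.imwrite('pics/z9.png',cv2.resize(a[230:370,255:385],None,fx=4,fy=4,interpolation=2)[:,:,::-1])
for f,u,v in(('top0',417.5,204.75),):
    _,_,cc=load(f);o,r=ray(cc,u,v);print(f,o+r*(-.088-o@n)/(r@n))
# expected projections for stopper with mid at tool (0,12.5,0)
def tl(q): return z['p']+z['R']@(np.array(q)/1000)
pts=[(-15,-35,-3),(15,-35,-3),(-15,-35,3),(15,-35,3)]
print('tabtop',proj(c,[tl(q) for q in pts]))
t=np.linspace(0,6.28,60);print('flange top',cv2.fitEllipse(proj(c,[tl((18.5*np.cos(k),12.5+14.5,18.5*np.sin(k))) for k in t]).astype(np.float32)))
print('tip top px',proj(c,[tl((11.3*np.cos(k),12.5+47.5,11.3*np.sin(k))) for k in t]).min(0))
E
```

```text
12214 237 403 244 410
-45 338 [  2.1078 -42.7729   7.0936] -19.960637496153566 19.962169814448025 -7.644064273483861 14.468236057438965
-40 880 [ -0.4219 -37.2169   3.677 ] -19.92092829653279 19.951443193423827 -11.092861227746445 12.86179876138302
-35 1651 [ -0.2724 -33.0003   2.7392] -19.887390715628264 19.922133718765455 -10.95887736721973 12.499982399308385
-30 798 [ -0.1774 -27.6076   5.5844] -19.909325030130105 19.93064461585432 -11.080310724030626 12.140610756140932
-25 671 [ -0.0961 -22.5014   6.0627] -19.975445400542988 19.972958344330195 2.4502861299113636 12.214047752970677
-20 645 [ -0.2143 -17.5107   5.762 ] -19.983819964443775 19.852692189162447 2.1934419916840615 12.176727027492285
-15 535 [ -0.1417 -12.6363   5.938 ] -19.991279805083725 19.942025261691697 2.4220304498324814 11.994405680731663
-10 407 [-0.1297 -7.6488  6.2488] -19.960072687422667 19.98204604052763 2.622703988644719 11.918690423360328
-5 321 [-0.7312 -2.8004  4.3702] -19.40225629564568 19.969375327520297 -2.1135995146089175 11.669026605663902
0 182 [-0.6425  2.2676  3.4152] -14.815704623750385 13.974440
[... 476 characters left out ...]
02542
25 1878 [-0.4388 28.2211  5.5506] -18.740930376689715 17.780660352965654 -17.575486814234516 19.206138694449
30 82 [-1.1089 31.2176 15.4717] -18.191976487964705 17.241245860522117 2.9126659791174205 18.930157871668296
50 43 [-0.2536 52.9742 11.4935] -7.589264211506674 7.325436298214797 9.573408262942912 12.455873561149266
55 57 [-0.5095 57.5069 10.5523] -9.100957701288632 8.843898586701679 6.784660149548909 11.976882158266028
top0 [ 0.5768 -0.2022  0.1675]
tabtop [[280.754  361.2229]
 [358.5685 361.3284]
 [280.1721 348.1858]
 [359.2257 348.2909]]
flange top ((319.3123779296875, 282.0893249511719), (60.24073791503906, 66.53809356689453), 89.81488800048828)
tip top px [301.797  244.1374]
```

View pics/z9.png

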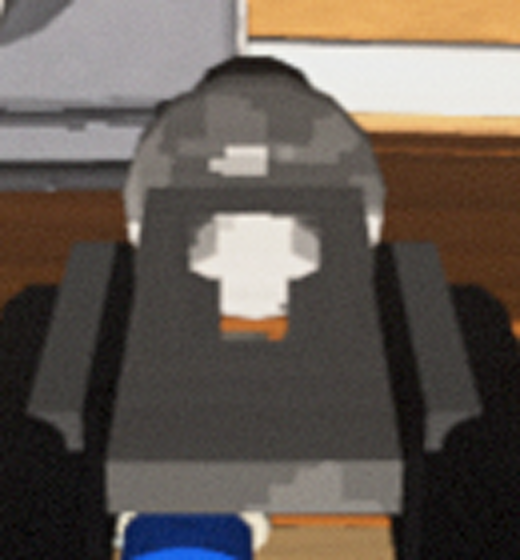

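```bash
python3 - <<'E'
from h import *
n,R=neck(2.5);C=np.array([.5741,-.2017,.1662])
off=R@np.array([-.4,0,.6])/1000
go(C+n*(.061+.030)-off,R)
print(cur()[0])
E
```

```text
turn [-0.37 -0.3   0.1 ] |0.5| shift [-74.1  14.4   7.4] |76|
[ 0.5341 -0.129   0.2654]
```

Call:
step_arm(
  rows=[
    [[0,0,0],[-15,0,2],1],
    [[-0.2,-0.2,0],[-30,2,4],1],
    [[-0.4,-0.3,0.1],[-45,5,6],1],
    [[-0.4,-0.3,0.1],[-60,9,7],1],
    [[-0.4,-0.3,0.1],[-70,12,7.4],1],
    [[-0.4,-0.3,0.1],[-74,14.4,7.4],1],
    [[-0.4,-0.3,0.1],[-74,14.4,7.4],1],
    [[-0.4,-0.3,0.1],[-74,14.4,7.4],1],
    [[-0.4,-0.3,0.1],[-74,14.4,7.4],1],
  ],
)

```text
time: 9.3
eef_pos: [0.5364, -0.202, 0.2487]
tcp_rot: [0.583, 0.61, -0.388, -0.371]
contact_force: [0.4, -0.2, -1.0]
opening: 0.331
```

```bash
python3 - <<'E'
from h import *
n,R=neck(2.5);C=np.array([.5741,-.2017,.1662])
off=R@np.array([-.4,0,.6])/1000
go(C+n*(.061+.03)-off,R)
s=ctrl.get_state();print(cur()[0],s['contact_force'],s['qpos'])
a,d,c=snap('wrist','w9');snap('side','s9');snap('top','t9')
cv2.imwrite('pics/z10.png',cv2.resize(a[170:370,220:420],None,fx=3,fy=3,interpolation=2)[:,:,::-1])
E
```

```text
turn [0.03 0.09 0.04] |0.1| shift [-0.9 -0.3  0.1] |1|
[ 0.5364 -0.202   0.2487] [ 0.4277 -0.2075 -0.9807] [-0.66   -0.1546  2.0525  0.3486  0.9321 -2.4413]
```

View pics/z10.png

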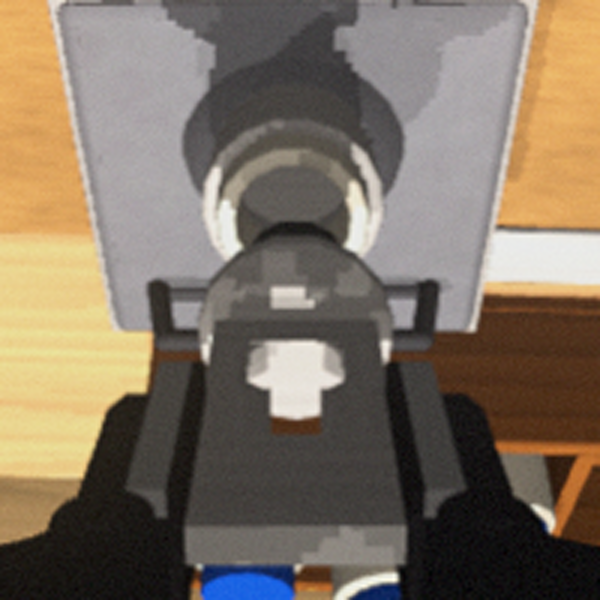

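View pics/s9.png

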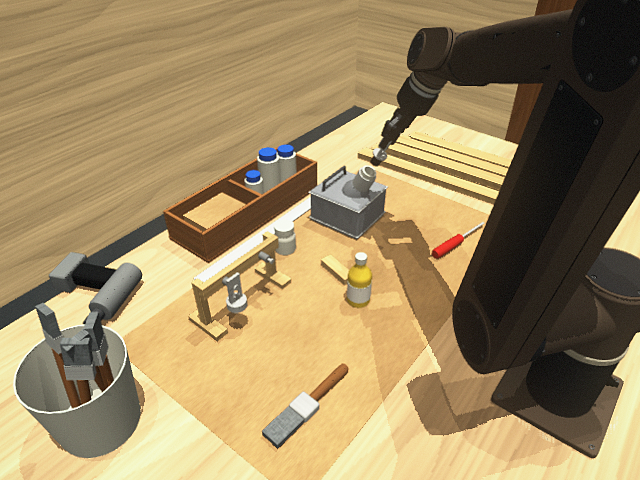

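```bash
python3 - <<'E'
from h import *
n,R=neck(2.5);C=np.array([.5741,-.2017,.1662])
a,d,c=load('w9')
t=np.linspace(0,6.283,200)
b=a[170:370,220:420].copy();b=cv2.resize(b,None,fx=3,fy=3,interpolation=2)
for s,col in((.0142,(255,0,0)),(.019,(0,0,255))):
    q=proj(c,C+s*(np.cos(t)[:,None]*R[:,0]+np.sin(t)[:,None]*R[:,2]));print(q.min(0),q.max(0))
    cv2.polylines(b,[((q-[220,170])*3+1).astype(np.int32)],True,col,1)
cv2.imwrite('pics/z11.png',b[:,:,::-1])
P=cloud(c,d);g=a.min(2)
k=np.zeros(d.shape,bool);k[215:250,285:350]=g[215:250,285:350]>150
Q=(P[k]-C)@R*1000;print(len(Q),np.median(Q,0),Q.min(0),Q.max(0))
E
```

```text
[297.9248 225.1721] [336.5682 261.6214]
[291.393  218.7404] [343.1025 267.5204]
508 [14.3876 10.8876  0.3271] [ -34.1318 -232.7491  -40.774 ] [33.1925 98.8653 82.1607]
```

View pics/z11.png

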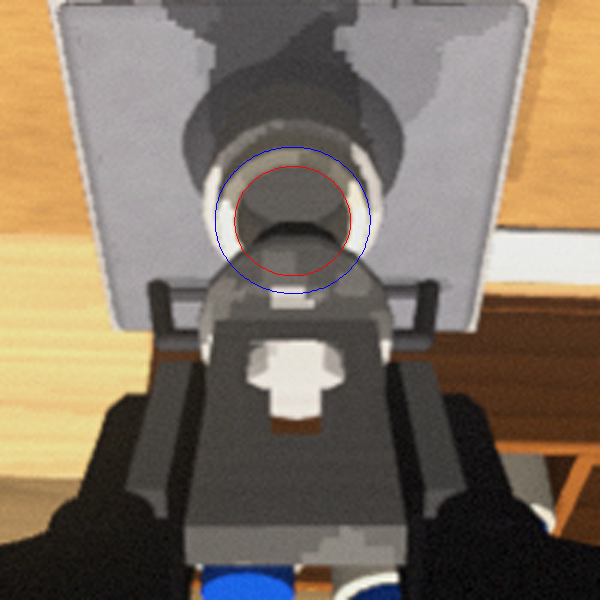

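Call:
step_arm(
  rows=[
    [[0,0,0],[-0.5,5,0],1],
    [[0,0,0],[-0.5,10,0],1],
    [[0,0,0],[-0.5,15,0],1],
    [[0,0,0],[-0.5,19,0],1],
    [[0,0,0],[-0.5,22,0],1],
    [[0,0,0],[-0.5,25,0],1],
    [[0,0,0],[-0.5,28,0],1],
    [[0,0,0],[-0.5,31,0],1],
    [[0,0,0],[-0.5,34,0],1],
    [[0,0,0],[-0.5,34,0],1],
  ],
)

```text
time: 10.28
eef_pos: [0.5504, -0.2025, 0.2168]
tcp_rot: [0.583, 0.609, -0.388, -0.372]
contact_force: [-0.1, 0.4, -0.9]
opening: 0.332
```

```bash
python3 - <<'E'
from h import *
n,R=neck(2.5);C=np.array([.5741,-.2017,.1662])
off=R@np.array([-.4,0,.6])/1000
go(C+n*(.061-.004)-off,R)
s=ctrl.get_state();print(cur()[0],R.T@s['contact_force'],s['wrist_torque'])
a,d,c=snap('wrist','w10')
cv2.imwrite('pics/z12.png',cv2.resize(a[170:370,220:420],None,fx=3,fy=3,interpolation=2)[:,:,::-1])
E
```

```text
turn [-0.04  0.03  0.05] |0.1| shift [ 0.1 -1.2 -0.7] |1|
[ 0.5504 -0.2025  0.2168] [0.4338 0.7583 0.4348] [0.0307 0.3673 0.0848]
```

View pics/z12.png

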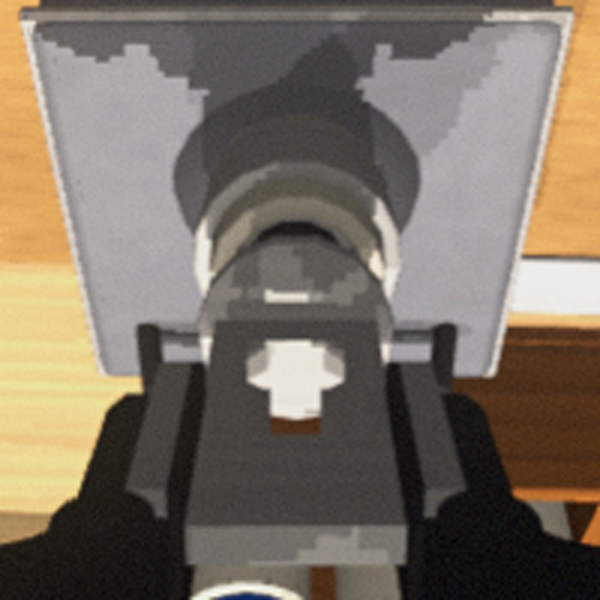

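```bash
python3 - <<'E'
from h import *
n,R=neck(2.5);C=np.array([.5741,-.2017,.1662])
a,d,c=load('w10');p,Rt=cur()
t=np.linspace(0,6.283,200)
b=cv2.resize(a[170:370,220:420],None,fx=3,fy=3,interpolation=2)
for s,col in((.0142,(255,0,0)),(.019,(0,0,255))):
    q=proj(c,C+s*(np.cos(t)[:,None]*R[:,0]+np.sin(t)[:,None]*R[:,2]))
    cv2.polylines(b,[((q-[220,170])*3+1).astype(np.int32)],True,col,1)
for s,y in((.0113,.061),(.013,.033),(.0185,.028)):
    q=proj(c,p+(np.array([-.0004,y,.0006])+s*np.c_[np.cos(t),0*t,np.sin(t)])@Rt.T)
    cv2.polylines(b,[((q-[220,170])*3+1).astype(np.int32)],True,(0,255,0),1)
cv2.imwrite('pics/z13.png',b[:,:,::-1])
E
```

```text
(no output)
```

View pics/z13.png

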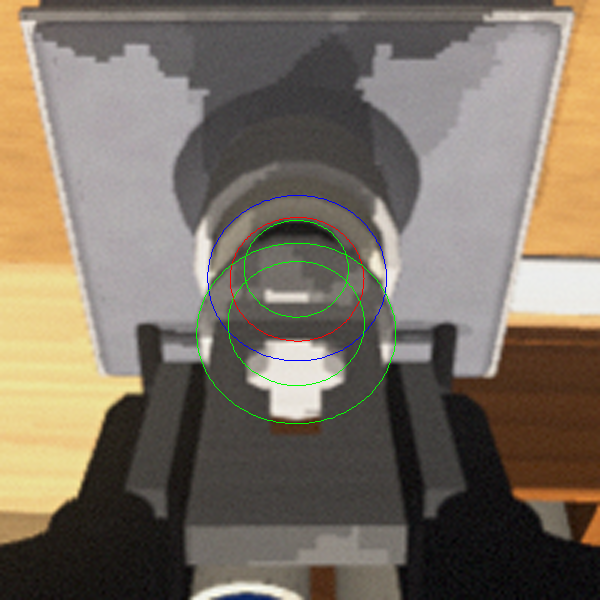

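Call:
step_arm(
  rows=[
    [[0,0,0],[0,2,-0.3],1],
    [[0,0,0],[0,4,-0.3],1],
    [[0,0,0],[0,6,-0.3],1],
    [[0,0,0],[0,8,-0.3],1],
    [[0,0,0],[0,10,-0.3],1],
    [[0,0,0],[0,12,-0.3],1],
    [[0,0,0],[0,12,-0.3],1],
  ],
)

```text
time: 10.92
eef_pos: [0.5558, -0.2022, 0.2062]
tcp_rot: [0.583, 0.609, -0.388, -0.372]
contact_force: [-0.6, 0.0, -2.1]
opening: 0.334
```

Call:
step_arm(
  rows=[
    [[0,0,0],[0,1.5,0],1],
    [[0,0,0],[0,3,0],1],
    [[0,0,0],[0,4.5,0],1],
    [[0,0,0],[0,6,0],1],
    [[0,0,0],[0,6,0],1],
  ],
)

```text
time: 11.33
eef_pos: [0.5583, -0.2022, 0.201]
tcp_rot: [0.583, 0.609, -0.388, -0.372]
contact_force: [0.1, 0.6, -1.1]
opening: 0.335
```

```bash
python3 - <<'E'
from h import *
n,R=neck(2.5);C=np.array([.5741,-.2017,.1662])
off=R@np.array([-.4,0,.6])/1000
go(C+n*(.033)-off,R)
s=ctrl.get_state();print(cur()[0],R.T@s['contact_force'],s['wrist_torque'])
a,d,c=snap('wrist','w11')
cv2.imwrite('pics/z14.png',cv2.resize(a[170:370,220:420],None,fx=3,fy=3,interpolation=2)[:,:,::-1])
E
```

```text
turn [-0.01  0.03  0.03] |0.0| shift [ 0.2  5.2 -0.2] |5|
[ 0.5583 -0.2022  0.201 ] [0.5601 0.9947 0.3546] [-0.0417  0.377  -0.0215]
```

View pics/z14.png

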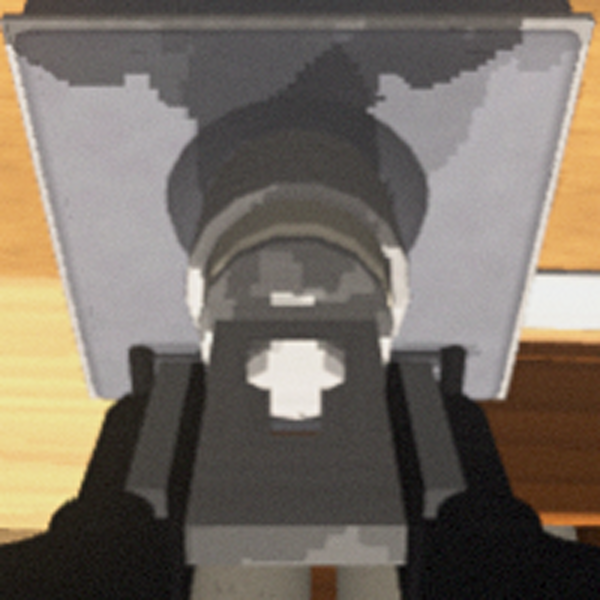

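Call:
step_arm(
  rows=[
    [[0,0,0],[0,1,0],1],
    [[0,0,0],[0,2,0],1],
    [[0,0,0],[0,3,0],1],
    [[0,0,0],[0,4,0],1],
    [[0,0,0],[0,4,0],1],
  ],
)

```text
time: 11.8
eef_pos: [0.56, -0.2021, 0.1975]
tcp_rot: [0.583, 0.609, -0.388, -0.371]
contact_force: [-0.6, -0.3, -1.1]
opening: 0.334
```

Call:
step_arm(
  rows=[
    [[0,0,0],[0,0.5,0],1],
    [[0,0,0],[0,1,0],1],
    [[0,0,0],[0,1.5,0],1],
    [[0,0,0],[0,2,0],1],
    [[0,0,0],[0,2,0],1],
  ],
)

```text
time: 12.22
eef_pos: [0.5608, -0.2022, 0.1966]
tcp_rot: [0.583, 0.61, -0.389, -0.371]
contact_force: [-4.3, 1.3, 3.0]
opening: 0.33
```

```bash
python3 - <<'E'
from h import *
n,R=neck(2.5);C=np.array([.5741,-.2017,.1662])
off=R@np.array([-.4,0,.6])/1000
go(C+n*(.033)-off,R)
s=ctrl.get_state();print(cur()[0],R.T@s['contact_force'],s['wrist_torque'])
E
```

```text
turn [-0.01  0.08  0.02] |0.1| shift [0.4 0.2 0.2] |0|
[ 0.5608 -0.2022  0.1966] [ 1.4766 -4.4812  2.6174] [0.1048 0.7076 0.0566]
```

Call:
step_arm(
  rows=[
    [[0,0,0],[0,0.5,0],1],
    [[0,0,0],[0,1,0],1],
    [[0,0,0],[0,1.5,0],1],
    [[0,0,0],[0,2,0],1],
  ],
)

```text
time: 12.55
eef_pos: [0.5616, -0.2022, 0.195]
tcp_rot: [0.583, 0.61, -0.389, -0.371]
contact_force: [-5.4, 1.2, 3.8]
opening: 0.328
```

Call:
step_arm(
  rows=[
    [[0,0,0],[0,0.5,0],1],
    [[0,0,0],[0,1,0],1],
    [[0,0,0],[0,1.5,0],1],
    [[0,0,0],[0,2,0],1],
  ],
)

```text
time: 12.88
eef_pos: [0.5624, -0.2022, 0.1932]
tcp_rot: [0.583, 0.61, -0.389, -0.371]
contact_force: [-5.7, 0.8, 5.4]
opening: 0.332
```

```bash
python3 - <<'E'
from h import *
n,R=neck(2.5);C=np.array([.5741,-.2017,.1662])
off=R@np.array([-.4,0,.6])/1000
go(C+n*(.033)-off,R)
s=ctrl.get_state();print(cur()[0],R.T@s['contact_force'],s['wrist_torque'])
a,d,c=snap('wrist','w12')
cv2.imwrite('pics/z15.png',cv2.resize(a[170:370,220:420],None,fx=3,fy=3,interpolation=2)[:,:,::-1])
E
```

```text
turn [-0.01  0.08  0.02] |0.1| shift [ 0.3 -3.6  0.2] |4|
[ 0.5624 -0.2022  0.1932] [ 1.0076 -7.3134  2.8245] [0.1795 0.859  0.0137]
```

View pics/z15.png

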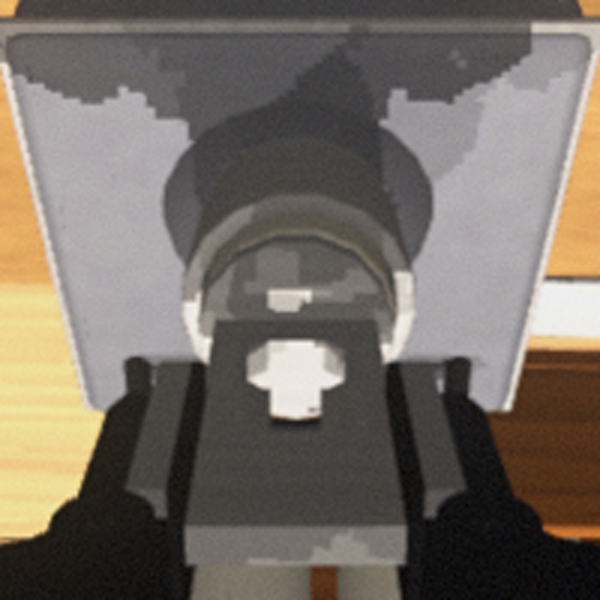

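Call:
step_arm(
  rows=[
    [[0,0,0],[0,0.5,0],1],
    [[0,0,0],[0,1,0],1],
    [[0,0,0],[0,1.5,0],1],
    [[0,0,0],[0,2,0],1],
  ],
)

```text
time: 13.27
eef_pos: [0.5633, -0.2021, 0.1914]
tcp_rot: [0.583, 0.61, -0.389, -0.371]
contact_force: [-6.8, 1.1, 3.7]
opening: 0.335
```

Call:
step_arm(
  rows=[
    [[0,0,0],[0,0.5,0],1],
    [[0,0,0],[0,1,0],1],
    [[0,0,0],[0,1.5,0],1],
  ],
)

```text
time: 13.52
eef_pos: [0.5639, -0.2021, 0.19]
tcp_rot: [0.583, 0.61, -0.389, -0.371]
contact_force: [-6.7, 0.2, 3.9]
opening: 0.337
```

Call:
step_arm(
  rows=[
    [[0,0,0],[0,0.5,0],1],
    [[0,0,0],[0,1,0],1],
  ],
)

```text
time: 13.68
eef_pos: [0.5643, -0.2021, 0.1891]
tcp_rot: [0.583, 0.61, -0.389, -0.371]
contact_force: [-6.8, 1.1, 3.8]
opening: 0.333
```

Call:
step_arm(
  rows=[
    [[0,0,0],[0,0.4,0],1],
    [[0,0,0],[0,0.8,0],1],
  ],
)

```text
time: 13.85
eef_pos: [0.5647, -0.2021, 0.1883]
tcp_rot: [0.583, 0.61, -0.389, -0.371]
contact_force: [-5.8, 1.8, 4.4]
opening: 0.331
```

Call:
step_arm(
  rows=[
    [[0,0,0],[0,0.4,0],1],
    [[0,0,0],[0,0.8,0],1],
  ],
)

```text
time: 14.02
eef_pos: [0.565, -0.2021, 0.1878]
tcp_rot: [0.583, 0.61, -0.389, -0.371]
contact_force: [-8.3, 1.3, 6.8]
opening: 0.335
```

Call:
step_arm(
  rows=[
    [[0,0,0],[0,0.4,0],1],
    [[0,0,0],[0,0.8,0],1],
  ],
)

```text
time: 14.18
eef_pos: [0.5651, -0.2021, 0.1879]
tcp_rot: [0.582, 0.61, -0.389, -0.371]
contact_force: [-13.5, 1.5, 12.2]
opening: 0.333
```

Call:
step_arm(
  rows=[
    [[0,0,0],[0,0.2,0],1],
    [[0,0,0],[0,0.4,0],1],
  ],
)

```text
time: 14.35
eef_pos: [0.5652, -0.2021, 0.1879]
tcp_rot: [0.582, 0.61, -0.389, -0.371]
contact_force: [-14.8, 2.0, 12.2]
opening: 0.332
```

Call:
step_arm(
  rows=[
    [[0,0,0],[0,0.2,0.4],1],
    [[0,0,0],[0,0.5,0.6],1],
    [[0,0,0],[0,0.5,0.6],1],
  ],
)

```text
time: 14.6
eef_pos: [0.5651, -0.2021, 0.1878]
tcp_rot: [0.582, 0.61, -0.389, -0.371]
contact_force: [-14.4, 2.7, 13.5]
opening: 0.333
```

```bash
python3 - <<'E'
from h import *
n,R=neck(2.5);C=np.array([.5741,-.2017,.1662])
off=R@np.array([-.4,0,.6])/1000
go(C+n*(.033)-off,R)
s=ctrl.get_state();print(cur()[0],R.T@s['contact_force'],s['wrist_torque'])
a,d,c=snap('wrist','w13');b,e,f=snap('side','s13')
cv2.imwrite('pics/z16.png',np.hstack([cv2.resize(a[170:370,240:400],None,fx=3,fy=3,interpolation=2),cv2.resize(b[130:210,330:410],(600,600))[:,150:450]])[:,:,::-1])
E
```

```text
turn [-0.01  0.15  0.05] |0.2| shift [ 0.4 -9.6  0.4] |10|
[ 0.5651 -0.2021  0.1878] [  3.3004 -18.2814   7.2449] [0.4854 1.5251 0.2184]
```

View pics/z16.png

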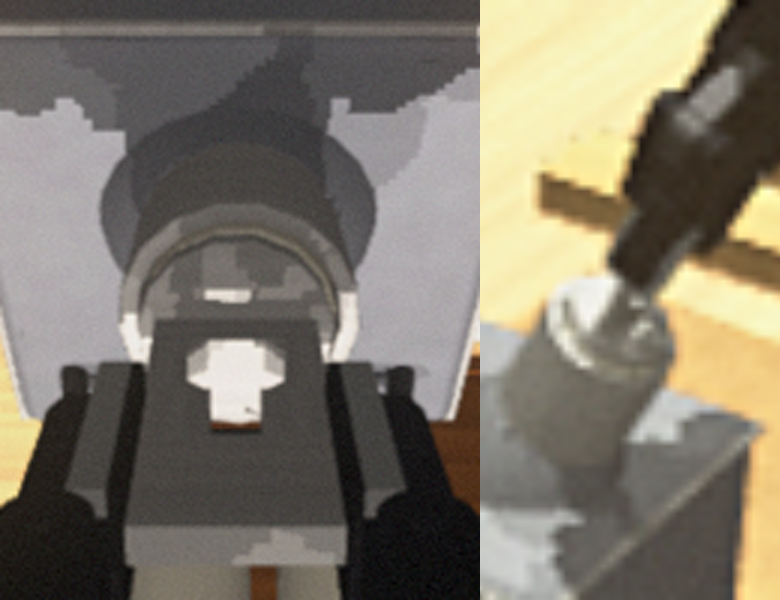

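Call:
step_arm(
  rows=[
    [[0,0,0],[0,-0.7,0.3],1],
    [[0,0,0],[0,-1.4,0.5],1],
    [[0,0,0],[0,-1.4,0.5],1],
  ],
)

```text
time: 14.95
eef_pos: [0.5648, -0.2021, 0.1878]
tcp_rot: [0.583, 0.61, -0.388, -0.371]
contact_force: [-6.1, 2.4, 6.6]
opening: 0.335
```

Call:
step_arm(
  rows=[
    [[0,0,0],[0,0,0],0.62],
    [[0,0,0],[0,0,0],0.58],
    [[0,0,0],[0,0,0],0.52],
    [[0,0,0],[0,0,0],0.46],
    [[0,0,0],[0,0,0],0.4],
    [[0,0,0],[0,0,0],0.4],
    [[0,0,0],[0,0,0],0.4],
    [[0,0,0],[0,0,0],0.4],
  ],
)

```text
time: 15.62
eef_pos: [0.5643, -0.2021, 0.186]
tcp_rot: [0.583, 0.609, -0.388, -0.371]
contact_force: [-0.5, 0.1, 0.4]
opening: 0.599
```

```bash
python3 - <<'E'
from h import *
s=ctrl.get_state();print(cur()[0],s['contact_force'],s['opening'])
a,d,c=snap('wrist','w14')
E
```

```text
[ 0.5643 -0.2021  0.186 ] [-0.4891  0.1485  0.4318] 0.5994610248115765
```

View pics/w14.png

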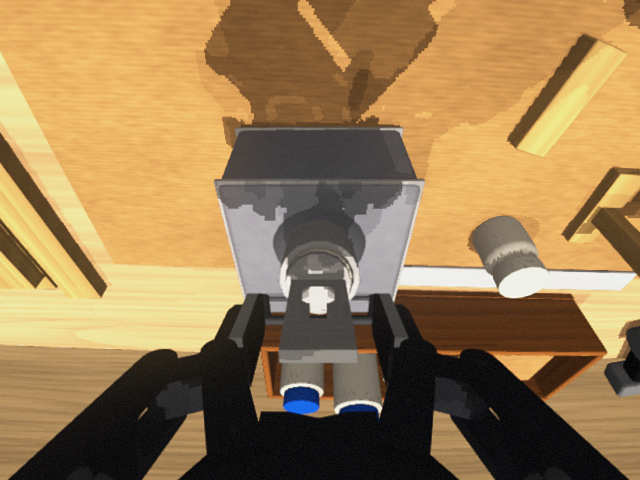

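Released cleanly, with the fingers clear on both sides. Retreating along the axis.

Call:
step_arm(
  rows=[
    [[0,0,0],[0,-5,0],0.4],
    [[0,0,0],[0,-12,0],0.4],
    [[0,0,0],[0,-22,0],0.4],
    [[0,0,0],[0,-35,0],0.4],
    [[0,0,0],[0,-50,0],0.4],
    [[0,0,0],[0,-65,0],0.4],
    [[0,0,0],[0,-80,0],0.4],
    [[0,0,0],[0,-95,0],0.4],
    [[0,0,0],[0,-95,0],0.4],
  ],
)

```text
time: 16.42
eef_pos: [0.5248, -0.205, 0.2773]
tcp_rot: [0.585, 0.609, -0.388, -0.368]
contact_force: [1.0, -0.6, 0.1]
opening: 0.601
```

```bash
python3 - <<'E'
from h import *
s=ctrl.get_state();print(cur()[0],s['contact_force'],s['opening'])
a,d,c=snap('wrist','w15');b,e,f=snap('side','s15');g,_,_=snap('top','t15')
cv2.imwrite('pics/z17.png',np.hstack([cv2.resize(a[150:350,220:420],(400,400),interpolation=2),cv2.resize(b[140:240,320:420],(400,400),interpolation=2)])[:,:,::-1])
cv2.imwrite('pics/z18.png',b[:,:,::-1])
# can-frame heights: flange top, and rim plane along n
n,R=neck(2.5);C=np.array([.5741,-.2017,.1662])
P=(cloud(c,d)-C)@R*1000
P[...,1]*=-1 # height along n above original mouth
r=np.hypot(P[...,0],P[...,2])
for nm,k in(('flange',(r>10)&(r<17)&(np.abs(P[...,1])<40)),('rim',(r>20)&(r<23)&(np.abs(P[...,1])<40)),('collarring',(r>18.6)&(r<19.6)&(abs(P[...,1])<40))):
    Q=P[k];print(nm,k.sum(),np.percentile(Q[:,1],[10,50,90]))
k=(P[...,1]>0)&(P[...,1]<80)&(r<20)&(d>0);Q=P[k];
for lo in range(0,90,8):
    q=Q[(Q[:,1]>=lo)&(Q[:,1]<lo+8)]
    if len(q)>5:print(lo,len(q),q.mean(0),q.min(0),q.max(0))
E
```

```text
[ 0.5248 -0.205   0.2773] [ 1.0403 -0.5987  0.1115] 0.601341384960782
flange 660 [-5.3935 -4.1629 30.1992]
rim 437 [-17.0059 -11.4852 -10.5923]
collarring 87 [-15.6171 -11.9506  -9.9393]
0 211 [-0.5001  4.4631  1.2694] [-15.3499   0.1072  -2.746 ] [14.321   7.8882  3.3581]
8 51 [-0.5522 12.0565  2.7557] [-15.2158   8.0329  -0.2551] [14.0286 15.9261  3.3921]
16 68 [-0.9037 20.3516  2.9284] [-15.5165  16.1907   2.3794] [14.3462 23.8405  3.3865]
24 107 [-0.6453 27.8326  2.8915] [-15.1131  24.0354   2.4467] [14.0487 31.9972  3.5292]
32 138 [-0.1205 36.2986  2.9267] [-15.438   32.0206   2.1999] [14.3133 39.9999  3.3437]
40 171 [-0.671  44.1231  2.9338] [-15.4998  40.0561   2.285 ] [14.3571 47.9212  3.5525]
48 195 [-0.5297 52.2552  2.7605] [-15.4068  48.2019  -3.1497] [14.469  55.9942  3.5321]
56 392 [-0.6325 57.1979  0.2531] [-15.4694  56.0749  -2.9558] [14.3644 59.2139  3.5326]
```

View pics/z17.png

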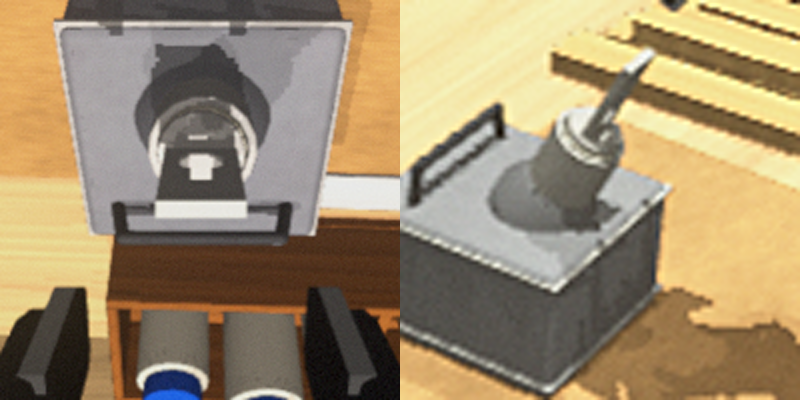

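View pics/z18.png

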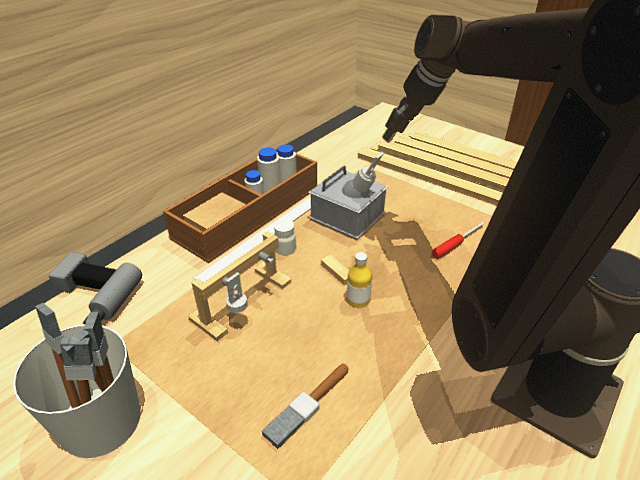

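```bash
python3 - <<'E'
from h import *
print(ctrl.sign_off(), ctrl.get_state()['time'])
E
```

```text
the job is handed in; nothing more can be done
the job is handed in; nothing more can be done
```

The stopper is off its screw and sits fully in the white collar. Stopper and collar are pressed down to the firm stop, and the job was handed in at about 16.5 s.

- **Taking it off:** I gripped the tab across its 30 mm width, lifted it 19.5 mm and drew it off over the screw head without resistance.
- **Setting and pressing:** I tilted it to the neck's 25° and slid it in. The flange met the collar where I expected, and I pressed in steps of 0.5 mm or less. The collar slid at about 7 N and stopped after about 9.6 mm. The force there rose to about 18 N along the neck, with a side force of about 8 N. I eased off before opening the fingers.
- **Last checks:** After I let go and backed away, the tab's top stood 68.5 mm above the steel rim, which is what a full seat at the stop should give. The tab ran straight along the neck axis. The flange's top measured 7.0 mm above the rim against 6.5 mm expected, which is within the depth noise.
- **Other things:** In the final side picture the cap still hangs on its screw. The glue bottle, jar, offcut, brush and screwdriver look unmoved by eye, though I did not measure their positions. The robot was touching nothing.
- **One disagreement:** My rough reading of the top camera put the collar about 3 mm from the wrist camera's position. I used the wrist camera, and the fit agreed with it.

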